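# Set the telescoping height gauge over a righted sleeve

### The arm

A 6-joint arm with a two-finger parallel gripper is mounted at the origin on the work surface. World frame = base frame: x ahead of the robot, y to its left, z up, the work surface at z = 0. Lengths are in m, angles in rad, forces in N, time in s.
With the tool pointing down it reaches from about 0.325 to 0.85 m from the base axis. Payload 15.5 kg.
Tool frame: the origin (TCP) lies midway between the tips of the shut fingers; the grasp point (between the pads) lies 19 mm behind it; z points along the fingers, y is the direction in which the jaws open and shut (so a half turn about z gives the same grasp; the last joint's range is limited). The gripper opens to 91 mm and grips with 3 to 60 N. Pads are 32 mm wide; open, the fingers measure 118 mm over their backs; the gripper's body (76 mm by 178 mm) begins 60 mm behind the grasp point.
Start: joints at [1.075, 0.494, 1.345, -0, 1.302, -0.096], TCP at [0.243, 0.576, 0.214] pointing down, gripper open.
Joint ranges: [-2.91, 2.91], [-0.82, 2.16], [0.22, 2.67], [-1.22, 4.37], [0.12, 2.79], [-3.08, 3.08]. Speed limits (rad/s): [1.89, 1.89, 2.57, 3.01, 3.01, 3.01].

### API

Orientations are given as [roll, pitch, yaw] about the fixed x, y, z axes, in that order (R = Rz(yaw) Ry(pitch) Rx(roll)).
In Python, from bench import r, move_gripper, planner, viewer, telemetry gives the robot as it stands. The module is installed in compiled form; this text tells all that it offers. Calls block until the motion is done:
- r.move_to(position, orientation): joint-space move of the TCP to a pose.
- r.move_straight(position, v=0.15, frame=None, force_limit=None): straight line of the TCP; frame=None keeps the orientation; v is the mean speed in m/s. With force_limit (N) it stops when the force on the tool has changed by that much, and returns True; else False.
- r.move_joints(angles): joint-space move.
- move_gripper(opening, grip_force=None): finger opening in m; grip_force is the grip in N (None keeps the last); returns when the fingers have stopped.
- r.pause(seconds).
- planner.inverse_kinematics(position, orientation): joint angles nearest the present ones, or None.
- viewer.camera(name): name is "scene" or "side" or "wrist"; returns a dict with "color" (384x512x3 uint8, red, green, blue), "intrinsics" (3x3 intrinsics, pixels), "k1" (the pictures are not rectified: a ray, as slopes to the right and down, at radius r is drawn at 1 + k1 r^2 times it, then the intrinsics apply), "cam_to_world" (4x4, takes a point from camera to world coordinates). Camera axes: x right, y down, z forward; pixel columns grow to the right and rows downward; lengths in m; the calibration is good to about 2 mm. A picture is of the moment at which its call begins. There is no depth.
A pose or a line that the arm cannot do raises r.Unreachable and nothing moves.
- r.close_job(): hands the job in, once; it reports no verdict.
Readings, each from a call of its own:
- telemetry.read_clock(): time.
- telemetry.read_q(): joint angles.
- telemetry.read_joint_velocities(): joint speeds.
- telemetry.read_joint_torque(): joint torques, N m.
- telemetry.read_eef_pos(): TCP position.
- telemetry.read_eef_rot(): TCP orientation.
- telemetry.read_force(): force on the tool from outside, world axes, zero at the start.
- telemetry.read_moment(): the same for the moment, N m.
- telemetry.read_width(): finger opening in m.
Only numpy, scipy, OpenCV 4.12 (cv2) and the standard library are available. Lean on these libraries where they do the work, as an engineer would, in place of code of your own. Each camera call takes 0.05 s, during which the arm holds its last target. There are 200 camera calls.

### The job

The flanged sleeve has fallen over on the bench: stand it upright, flange down, on the gauge's round pad and let go of it. Then pinch the handle of the gauge's telescoping boom so that its lock button is squeezed in, draw the boom out until its pointer stands level with the index on the scale, and finish while holding it there with the button still squeezed (a spring pulls the boom back if you let go). Leave the spray can, the steel ring and the oil bottle where they are.

Things in the scene. Friction and masses are not known exactly. Their poses are not given: they have to be found in the camera images.
- sleeve: Bare steel flanged sleeve, 70 mm tall, about 0.4 kg: cylinder 50 mm in diameter above a foot flange 66 mm in diameter, 10 mm thick. Origin: centre of the flange's underside; z is its axis, from flange to plain end. It starts lying on the bench, plain end dipping 7.6 degrees below level. Centre of mass 32 mm above the foot: it rocks upright by itself from a lean of 20 degrees or so.
- sleeve_grip (a point): Point on the sleeve's axis, 45 mm from the underside of the flange and 25 mm from the plain end: the middle of the plain cylinder's free length, good to grip across 50 mm.
- gauge: Fixed gauge: dark steel base plate (520 x 150 mm, 12 mm thick), grey column and level outer tube (top 142 mm up, ending at x = -20 mm). Origin on the bench under the boom's axis; x: the way the boom extends, y: to the side of scale and button, z up. The scale is an aluminium strip with dark graduations, y = 45 to 65 mm, x = -20 to 215 mm, top 99 mm up.
- pad_top (a point): Centre of the top face of the round aluminium pad, 112 mm in diameter, 20 mm above the bench, standing on the gauge's base plate under the line of the boom. It is clamped somewhere from x = 195 to 245 mm in the gauge's frame and carries the index; its axes are those of the gauge.
- index_tip (a point): Tip of the index: a dark blade 3 mm wide reaching in from the +y side over the scale, on a post (12 x 8 mm, 103 mm high) fixed to the pad. It lies 45 mm behind the pad's centre (towards the tube), at y = 57 mm in the gauge's frame, 105 mm above the bench. The boom's pointer must be drawn level with it.
- pointer_tip (a point): Tip of the boom's pointer: a dark blade 3 mm wide reaching out from under the boom, below the handle, to y = 53 mm in the gauge's frame, 106 mm above the bench. It moves with the boom, in line with the handle's middle (x = 30 mm in the gauge's frame when home).
- handle: Handle of the boom: a black upright block on the boom, its top 190 mm above the bench, 30 mm long along the boom, 24 mm thick; the steel lock button sticks out 16 mm on its +y side. Origin at the gauge's origin when home, moving with the boom; axes of the gauge. The boom's bar (20 mm wide, top 132 mm up) ends 60 mm ahead of the handle's middle, with a feeler below it 100 mm up.
- handle_grip (a point): Where to pinch the handle: midway between the button's outer face (y = +24 mm in the gauge's frame) and the block's other face (y = -16 mm), 26 mm below the handle's top, 164 mm above the bench. Fingers close along the gauge's y: 40 mm wide at rest, 32 mm with the button fully in. Fingers may reach down to 135 mm above the bench.
- boom (a joint): Extension of the boom in m: 0 home (start, locked), up to 0.19. A spring pulls it home with 3 to 5 N. With the button out it is locked at home (about 1 mm of play). If let go while out, it springs back until its tab stops in front of the catch at about 0.017; squeezing the button frees it again.
- lock_button (a joint): Travel of the lock button in m: 0 out (locked), 0.008 fully squeezed towards the block; from about 0.006 the boom is free. Its spring takes about 3 N at first and 6 N at the end.
- spray_can: Bystander: upright grey spray can, 58 mm in diameter, 150 mm tall; origin under its centre.
- flange_ring: Bystander: flat steel ring, 90 mm across, 56 mm hole, 22 mm thick; origin under its centre.
- oil_bottle: Bystander: white plastic bottle with black cap, 64 mm in diameter, 160 mm tall; origin under its centre.
Things that resemble listed ones, but are neither listed nor needed, are in the scene too. Of the things that look like the sleeve, the largest one is meant.

How it is judged:
By the outcome, as a careful person would: the job done as asked, in the order asked, and still so for the second after the job is handed in, while the arm keeps its last pose, push and grip.
It also fails if it takes over 54 s, if anything falls off the work surface, if the arm or the gripper's body presses on something with over 40 N, if the wrist force passes 120 N, or if a joint passes its speed limit or range.

## Working session

There is one attempt and no reset: what is moved stays moved. The work goes in short steps, each a Python script; the robot and the scene stay as the last script left them, time stands still between calls to the robot, and variables do not carry over. Pictures are saved under pics/ and viewed, about 8 in all and at most 12, crops included, and the job is handed in when it is done.

```bash
mkdir -p pics; cat > h.py <<'E'
import numpy as np, cv2
from bench import r, move_gripper, planner, viewer, telemetry
def snap(cam,name=None,crop=None,scale=1):
    d=viewer.camera(cam); im=d["color"][:,:,::-1].copy()
    np.savez('pics/%s_%s.npz'%(cam,name),**{k:np.array(v) for k,v in d.items()})
    o=im
    if crop: x0,y0,x1,y1=crop; o=im[y0:y1,x0:x1]
    if scale!=1: o=cv2.resize(o,None,fx=scale,fy=scale,interpolation=cv2.INTER_CUBIC)
    if name: cv2.imwrite('pics/%s_%s.png'%(cam,name),o)
    return d
def load(f): return dict(np.load('pics/'+f+'.npz'))
def ray(d,u,v):
    K=d["intrinsics"];k=float(d["k1"])
    xd=np.array([(u-K[0,2])/K[0,0],(v-K[1,2])/K[1,1]]); x=xd.copy()
    for _ in range(30): x=xd/(1+k*(x@x))
    T=d["cam_to_world"]; return T[:3,3],T[:3,:3]@np.array([x[0],x[1],1])
def onz(d,u,v,z):
    o,w=ray(d,u,v); return o+w*(z-o[2])/w[2]
def tri(*obs):
    A=np.zeros((3,3));b=np.zeros(3)
    for d,u,v in obs:
        o,w=ray(d,u,v);w=w/np.linalg.norm(w);P=np.eye(3)-np.outer(w,w);A+=P;b+=P@o
    p=np.linalg.solve(A,b)
    res=[np.linalg.norm((np.eye(3)-np.outer(w/np.linalg.norm(w),w/np.linalg.norm(w)))@(p-o)) for o,w in [ray(*q) for q in obs]]
    return p,res
def proj(d,p):
    T=d["cam_to_world"];c=T[:3,:3].T@(np.array(p)-T[:3,3]);x=c[:2]/c[2];x=x*(1+float(d["k1"])*(x@x));K=d["intrinsics"]
    return K[0,0]*x[0]+K[0,2],K[1,1]*x[1]+K[1,2]
E
python3 - <<'E'
from h import *
for c in ("scene","side"):
    d=snap(c,"0",scale=1.5); print(c,d["intrinsics"][0,0],d["k1"],d["cam_to_world"].round(3))
print(telemetry.read_eef_rot(),telemetry.read_width(),telemetry.read_clock())
E
```

```text
scene 452.11084127999777 -0.14866327792370249 [[-0.854  0.39  -0.344  1.019]
 [ 0.52   0.617 -0.59   0.856]
 [-0.018 -0.683 -0.73   1.114]
 [ 0.     0.     0.     1.   ]]
side 409.54060549047034 -0.09610946910467165 [[ 7.75e-01 -4.39e-01  4.55e-01 -1.00e-03]
 [-6.32e-01 -5.53e-01  5.43e-01 -6.04e-01]
 [ 1.40e-02 -7.08e-01 -7.06e-01  1.01e+00]
 [ 0.00e+00  0.00e+00  0.00e+00  1.00e+00]]
[-3.14048923e+00 -8.32777797e-05  2.74184838e+00] 0.09147389989699575 0.1
```

View pics/scene_0.png

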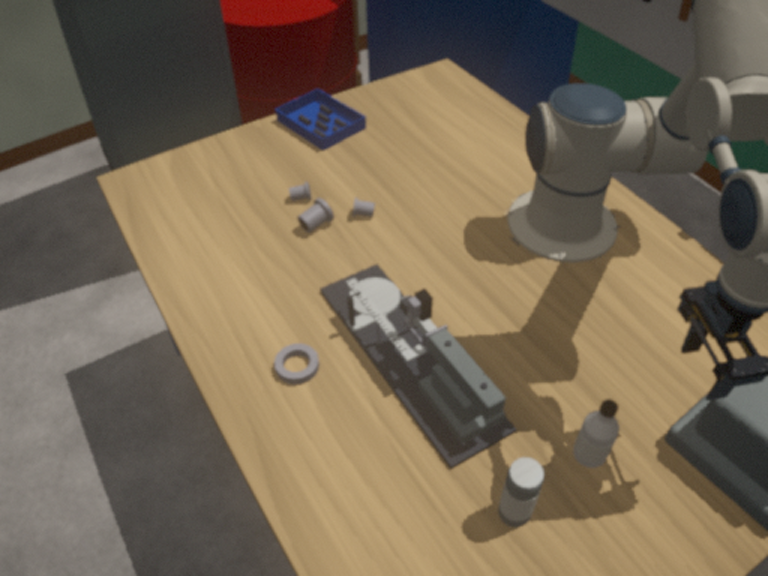

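View pics/side_0.png

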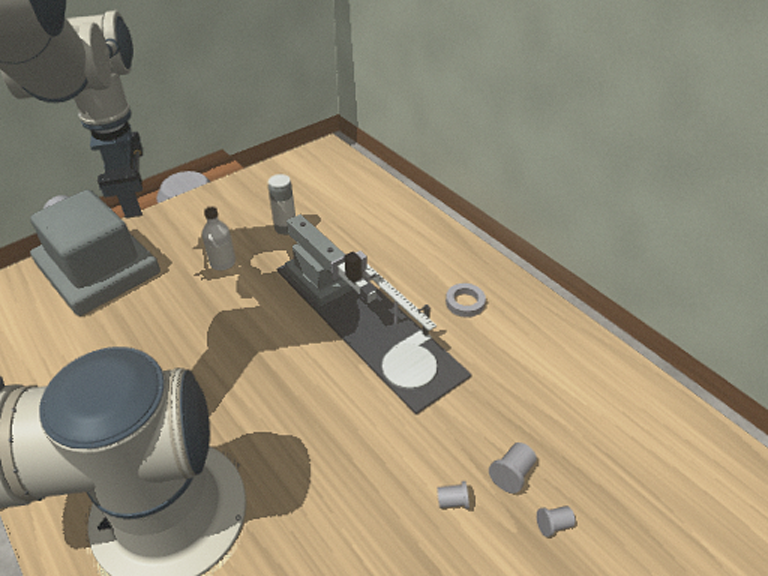

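Side view (768-px scale): the three sleeve-like parts are at (513,468), (455,496) and (557,519). In the scene view they are at (316,215), (363,208) and (300,191). The largest, (513,468) / (316,215), is the sleeve. The pad centre is near (410,366) in the side view, with the handle at about (353,264). Next are the close crops.

```bash
python3 - <<'E'
from h import *
s=load('side_0');c=load('scene_0')
a=s['color'][275:365,280:400,::-1]; b=c['color'][110:160,185:260,::-1]
g=s['color'][140:280,180:320,::-1]
A=cv2.resize(a,(480,360),interpolation=cv2.INTER_CUBIC); B=cv2.resize(b,(300,200),interpolation=cv2.INTER_CUBIC)
o=np.zeros((590,800,3),np.uint8);o[:270,:360]=cv2.resize(a,(360,270),interpolation=cv2.INTER_CUBIC);o[280:580,:375][:300,:375]=cv2.resize(b,(375,250),interpolation=cv2.INTER_CUBIC) if False else 0
o[280:530,:375]=cv2.resize(b,(375,250),interpolation=cv2.INTER_CUBIC); o[:420,380:800]=cv2.resize(g,(420,420),interpolation=cv2.INTER_CUBIC)
cv2.imwrite('pics/c1.png',o)
# rough
for n,p,q,z in [('sleeve',(513,468),(316,215),.03),('pad',(410,366),(378,297),.02),('handle',(353,254),(424,293),.19)]:
    P,res=tri((s,p[0]/1.5,p[1]/1.5),(c,q[0]/1.5,q[1]/1.5)); print(n,P.round(4),np.round(res,4),onz(s,p[0]/1.5,p[1]/1.5,z).round(3))
for p in [(417,411),(470,374),(280,268)]: print(onz(s,p[0]/1.5,p[1]/1.5,.012).round(3))
for p in [(321,291),(378,266),(513,427),(450,466)]: print(onz(c,p[0]/1.5,p[1]/1.5,.012).round(3))
E
```

```text
sleeve [ 0.5181 -0.3253  0.0268] [0.0005 0.0005] [ 0.517 -0.326  0.03 ]
pad [ 0.5273 -0.0237  0.013 ] [0.0053 0.0053] [ 0.528 -0.031  0.02 ]
handle [0.5286 0.1585 0.1926] [0.0018 0.0018] [0.532 0.16  0.19 ]
[ 0.472 -0.119  0.012]
[ 0.615 -0.118  0.012]
[0.481 0.394 0.012]
[ 0.621 -0.104  0.012]
[ 0.473 -0.104  0.012]
[0.479 0.399 0.012]
[0.626 0.402 0.012]
```

View pics/c1.png

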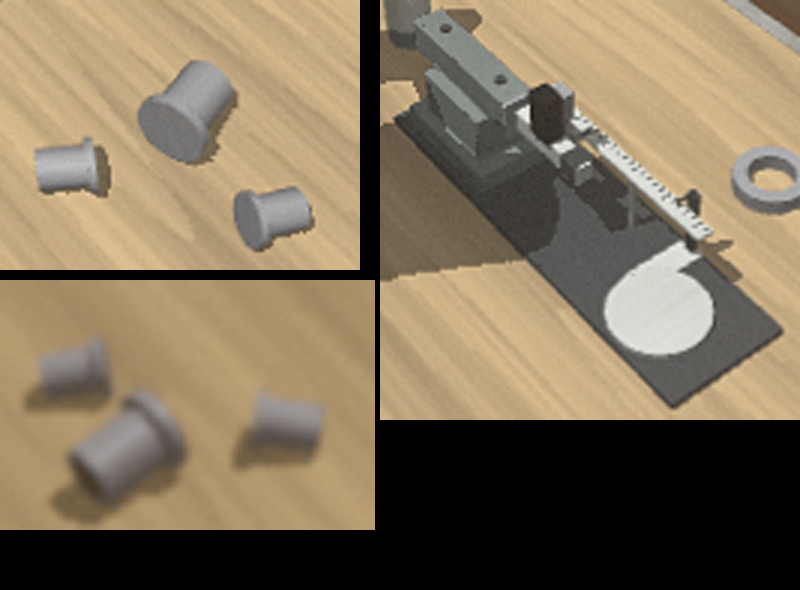

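The crop confirms the middle, largest part. Its flange face points towards the side camera, and its plain end points away, up and to the right. I'll take wrist views over the gauge and the sleeve to refine the estimates.

```bash
python3 - <<'E'
from h import *
p=telemetry.read_eef_pos()
r.move_straight([p[0],p[1],0.36],v=.4)
def down(x,y,z): r.move_to([x,y,z],[np.pi,0,1.667+np.arctan2(y,x)])
down(.50,.06,.42); d=snap('wrist','g'); print(d['cam_to_world'].round(3),telemetry.read_clock())
down(.48,-.30,.34); e=snap('wrist','s'); print(e['cam_to_world'].round(3),e['intrinsics'],e['k1'],telemetry.read_clock())
cv2.imwrite('pics/w.png',cv2.resize(np.hstack([d['color'],e['color']])[:,:,::-1],(800,300)))
E
```

```text
[[ 0.977  0.206  0.061  0.482]
 [ 0.215 -0.939 -0.27   0.137]
 [ 0.001  0.276 -0.961  0.591]
 [ 0.     0.     0.     1.   ]] 2.75
[[ 0.896 -0.428 -0.121  0.514]
 [-0.445 -0.861 -0.247 -0.229]
 [ 0.001  0.276 -0.961  0.511]
 [ 0.     0.     0.     1.   ]] [[311.87792618   0.         252.59445816]
 [  0.         311.87792618 187.59776217]
 [  0.           0.           1.        ]] -0.03222587762698311 4.1833
```

View pics/w.png

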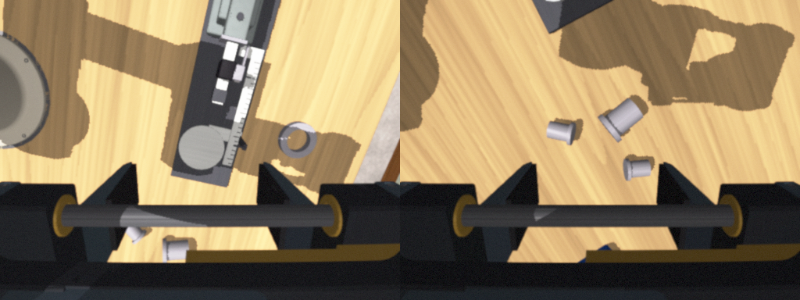

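```bash
python3 - <<'E'
from h import *
s=load('side_0');c=load('scene_0');g=load('wrist_g');w=load('wrist_s')
def comp(d,seed,f,k=0):
    hsv=cv2.cvtColor(d['color'],cv2.COLOR_RGB2HSV); m=f(hsv).astype(np.uint8)
    if k: m=cv2.morphologyEx(m,cv2.MORPH_OPEN,cv2.getStructuringElement(cv2.MORPH_ELLIPSE,(k,k)))
    n,l=cv2.connectedComponents(m); i=l[seed[1],seed[0]]; assert i
    ct=max(cv2.findContours((l==i).astype(np.uint8),0,cv2.CHAIN_APPROX_NONE)[0],key=len)[:,0]
    return l==i,ct
for n,d,sd in [('side',s,(342,312)),('wrist',w,(288,151)),('scene',c,(211,143))]:
    m,ct=comp(d,sd,lambda h:(h[:,:,1]<75)&(h[:,:,2]>70),3)
    P=np.array([onz(d,*q,.029)[:2] for q in ct]); 
    rc=cv2.minAreaRect(P.astype(np.float32)*1000); 
    v,u=np.nonzero(m); Q=np.array([onz(d,a,b,.029)[:2] for a,b in zip(u,v)]);mu=Q.mean(0);ev=np.linalg.eigh(np.cov((Q-mu).T))
    print(n,m.sum(),rc,mu.round(4),np.degrees(np.arctan2(*ev[1][::-1,1])).round(1),cv2.boundingRect(ct))
    if n=='wrist': # width profile along rect axis
        a=ev[1][:,1];t=(P-mu)@a;b=(P-mu)@[-a[1],a[0]]
        for lo in np.arange(-.045,.045,.009):
            k=(t>=lo)&(t<lo+.009)
            if k.any(): print('  t',round(lo,3),b[k].min().round(4),b[k].max().round(4))
        print(a,t.min(),t.max())
def circ(P):
    A=np.c_[2*P,np.ones(len(P))];x=np.linalg.lstsq(A,(P**2).sum(1),rcond=None)[0];return x[:2],np.sqrt(x[2]+x[:2]@x[:2])
for n,d,sd,k in [('side',s,(270,246),19),('wrist',g,(258,186),19)]:
    m,ct=comp(d,sd,lambda h:(h[:,:,1]<60)&(h[:,:,2]>95),k)
    P=np.array([onz(d,*q,.02)[:2] for q in ct])
    for _ in range(8):
        o,R=circ(P); e=np.abs(np.hypot(*(P-o).T)-R); P=P[e<max(.003,np.percentile(e,90))]
    print('pad',n,o.round(4),R.round(4),len(ct),len(P))
im=g['color'][20:250,200:370,::-1]
cv2.imwrite('pics/gz.png',np.hstack([cv2.resize(im[:140],(680,560),interpolation=cv2.INTER_CUBIC)]))
E
```

```text
side 705 ((522.1737670898438, -327.5620422363281), (101.94444274902344, 69.37655639648438), 1.6083012819290161) [ 0.518  -0.3245] -166.4 (325, 295, 33, 34)
wrist 1625 ((523.9415893554688, -322.42041015625), (76.39483642578125, 66.36030578613281), 13.184649467468262) [ 0.5221 -0.3225] -166.3 (253, 126, 58, 56)
  t -0.045 -0.0214 0.021
  t -0.036 -0.0243 0.0252
  t -0.027 -0.0245 0.0252
  t -0.018 -0.0247 0.0251
  t -0.009 -0.0249 0.0249
  t 0.0 -0.0261 0.0259
  t 0.009 -0.0259 0.0258
  t 0.018 -0.0321 0.0327
  t 0.027 -0.0331 0.0333
  t 0.036 -0.0031 0.0291
[-0.97153622 -0.23689107] -0.03994815975934335 0.0366158315828976
scene 297 ((518.4742431640625, -331.1150207519531), (103.32473754882812, 83.14842224121094), 12.429726600646973) [ 0.5164 -0.3274] -138.1 (199, 132, 23, 23)
pad side [ 0.5277 -0.0251] 0.0565 96 69
pad wrist [ 0.5286 -0.0237] 0.0566 209 113
```

View pics/gz.png

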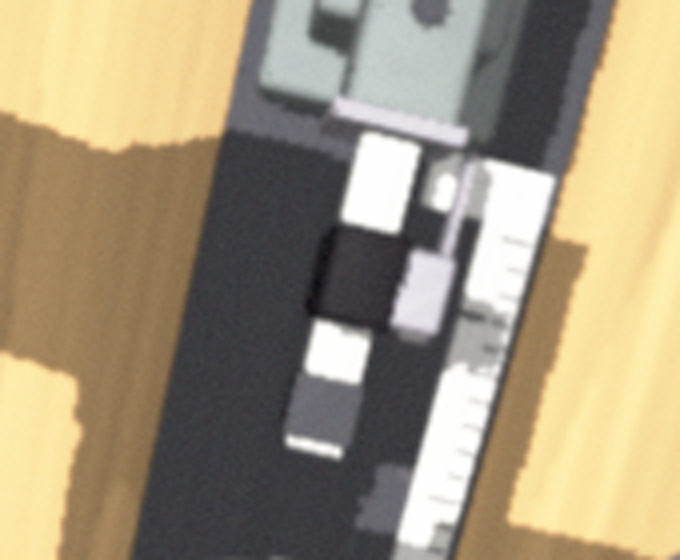

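Estimates:
- **Sleeve:** the silhouette is 50 mm wide with a 66 mm flange and about 69 mm long, as it should be. The axis azimuth is 13.5°, and the grip point is near (0.534, -0.320, 0.028).
- **Pad:** centre at (0.528, -0.0245), radius 56.5 mm.
- **Gauge:** +x is roughly world -y.

Next I'll check IK for a tilted grasp.

```bash
cat >> h.py <<'E'
from scipy.spatial.transform import Rotation as Ro
G=np.array([.534,-.3196,.0282]); az=np.radians(13.5); dip=np.radians(7.6)
PAD=np.array([.528,-.0245,.020])
def rpy(z,y): 
    x=np.cross(y,z); return Ro.from_matrix(np.c_[x,y,z]).as_euler('xyz')
def pick(th,sg):
    a=np.array([np.cos(az),np.sin(az),0]);u=np.array([0,0,1]);a3=a*np.cos(dip)-u*np.sin(dip);n=a*np.sin(dip)+u*np.cos(dip)
    z=-n*np.cos(th)-a3*np.sin(th); y=sg*np.cross(u,a); return z,rpy(z,y)
def place(th,sg,hd):
    h=np.array([np.cos(hd),np.sin(hd),0]);u=np.array([0,0,1]); z=h*np.cos(th)-u*np.sin(th); y=sg*np.cross(u,-h); y=-y
    return z,rpy(z,y)
E
python3 - <<'E'
from h import *
for th in (15,25,35,45):
  for sg in (1,-1):
    z,o=pick(np.radians(th),sg); q=[planner.inverse_kinematics(G-z*b+z*.013,o) for b in (.1,0)]
    print('pick',th,sg,[None if k is None else np.round(k,2) for k in q])
    for hd in (0,-20,-40,20):
      z,o=place(np.radians(th),sg,np.radians(hd)); q=[planner.inverse_kinematics(PAD+[0,0,.045]-z*b+z*.013,o) for b in (0,.1)]
      print('   place',hd,[None if k is None else np.round(k,2) for k in q])
E
```

```text
pick 15 1 [array([-0.46,  0.8 ,  1.11, -0.25,  1.54, -2.22]), array([-0.5 ,  0.86,  1.26, -0.27,  1.33, -2.2 ])]
   place 0 [array([-0.42,  1.69,  2.64,  2.54,  2.37,  0.99]), None]
   place -20 [array([0.13, 1.46, 2.52, 3.66, 2.05, 1.96]), None]
   place -40 [array([0.41, 1.17, 2.26, 4.2 , 1.44, 1.83]), None]
   place 20 [array([-0.79,  1.36,  2.45,  2.07,  1.62,  0.97]), array([-1.2 ,  1.55,  2.64,  1.81,  1.46,  0.51])]
pick 15 -1 [array([-0.46,  0.8 ,  1.11, -0.25,  1.54,  0.92]), array([-0.5 ,  0.86,  1.26, -0.27,  1.33,  0.95])]
   place 0 [array([-0.42,  1.69,  2.64,  2.54,  2.37, -2.15]), None]
   place -20 [array([ 0.13,  1.46,  2.52,  3.66,  2.05, -1.18]), None]
   place -40 [array([ 0.41,  1.17,  2.26,  4.2 ,  1.44, -1.31]), None]
   place 20 [array([-0.79,  1.36,  2.45,  2.07,  1.62, -2.17]), array([-1.2 ,  1.55,  2.64,  1.81,  1.46, -2.63])]
pick 25 1 [array([-0.41,  0.91,  0.95, -0.33,  1.74, -2.19]), array([-0.45,  0.95,  1.14, -0.35,  1.52, -2.16])]
   place 0 [array([-0.38,  1.41,  2.64,  2.76,  1.99,  1.24]), None]
   place -20 [array([0.09, 1.23, 2.52, 3.54, 1.7 , 
[... 1931 characters left out ...]
-40 [array([0.2 , 0.72, 2.2 , 4.25, 0.66, 1.29]), None]
   place 20 [array([-0.53,  0.74,  2.32,  2.2 ,  0.74,  1.66]), array([-0.73,  0.51,  2.4 ,  1.83,  0.7 ,  1.88])]
pick 45 -1 [array([-0.33,  1.17,  0.6 , -0.53,  2.14,  0.9 ]), array([-0.38,  1.13,  0.89, -0.51,  1.89,  0.99])]
   place 0 [array([-0.29,  0.77,  2.41,  2.86,  0.82, -1.59]), array([-0.39,  0.55,  2.55,  2.74,  0.75, -1.55])]
   place -20 [array([-0.01,  0.75,  2.36,  3.5 ,  0.75, -1.59]), array([ 0.09,  0.52,  2.46,  3.67,  0.64, -1.69])]
   place -40 [array([ 0.2 ,  0.72,  2.2 ,  4.25,  0.66, -1.86]), None]
   place 20 [array([-0.53,  0.74,  2.32,  2.2 ,  0.74, -1.48]), array([-0.73,  0.51,  2.4 ,  1.83,  0.7 , -1.26])]
```

```bash
python3 - <<'E'
from h import *
for th in (25,35,42):
    for hd in (40,60,80,100):
      z,o=place(np.radians(th),-1,np.radians(hd)); q=[planner.inverse_kinematics(PAD+[0,0,.045+dz]-z*b+z*.013,o) for b,dz in ((0,0),(.1,0),(0,.12))]
      print(th,hd,[None if k is None else np.round(k,2).tolist() for k in q])
E
```

```text
25 40 [[-0.81, 0.98, 2.2, 1.65, 1.14, -1.62], [-1.07, 0.88, 2.23, 1.36, 1.14, -1.53], [-0.81, 0.65, 2.19, 1.49, 1.14, -1.24]]
25 60 [[-0.79, 0.94, 1.93, 1.2, 1.22, -1.29], [-0.96, 0.85, 1.89, 1.0, 1.33, -1.2], [-0.79, 0.68, 1.93, 1.12, 1.32, -1.04]]
25 80 [[-0.71, 0.96, 1.67, 0.91, 1.43, -1.13], [-0.83, 0.91, 1.56, 0.8, 1.59, -1.06], [-0.71, 0.75, 1.67, 0.9, 1.56, -0.96]]
25 100 [[-0.6, 1.0, 1.43, 0.71, 1.66, -1.09], [-0.69, 0.99, 1.25, 0.66, 1.85, -1.02], [-0.6, 0.83, 1.42, 0.73, 1.8, -0.96]]
35 40 [[-0.73, 0.84, 2.19, 1.63, 0.95, -1.43], [-0.96, 0.69, 2.22, 1.32, 1.0, -1.29], [-0.73, 0.52, 2.14, 1.37, 0.98, -0.98]]
35 60 [[-0.73, 0.83, 1.95, 1.15, 1.07, -1.16], [-0.89, 0.71, 1.91, 0.95, 1.22, -1.05], [-0.73, 0.58, 1.91, 1.03, 1.21, -0.88]]
35 80 [[-0.66, 0.86, 1.71, 0.85, 1.29, -1.05], [-0.78, 0.78, 1.61, 0.74, 1.47, -0.97], [-0.66, 0.66, 1.67, 0.82, 1.45, -0.87]]
35 100 [[-0.57, 0.91, 1.48, 0.65, 1.53, -1.05], [-0.66, 0.88, 1.33, 0.59, 1.72, -0.99], [-0.57, 0.74, 1.45, 0.65, 1.69, -0.92]]
42 40 [[-0.67, 0.75, 2.16, 1.57, 0.81, -1.26], [-0.87, 0.57, 2.18, 1.25, 0.9, -1.06], [-0.67, 0.44, 2.09, 1.23, 0.88, -0.76]]
42 60 [[-0.67, 0.76, 1.95, 1.09, 0.98, -1.04], [-0.83, 0.62, 1.9, 0.9, 1.14, -0.92], [-0.67, 0.52, 1.89, 0.94, 1.14, -0.75]]
42 80 [[-0.62, 0.8, 1.73, 0.8, 1.2, -0.98], [-0.74, 0.71, 1.63, 0.69, 1.39, -0.9], [-0.62, 0.6, 1.68, 0.75, 1.38, -0.79]]
42 100 [[-0.54, 0.85, 1.52, 0.6, 1.43, -1.01], [-0.62, 0.8, 1.38, 0.55, 1.63, -0.96], [-0.54, 0.68, 1.47, 0.6, 1.61, -0.89]]
```

```bash
python3 - <<'E'
from h import *
th=np.radians(35)
z,o=pick(th,-1); T=G+.013*z
move_gripper(.072,45)
r.move_to(T-.1*z,o); r.move_straight(T,v=.12,force_limit=15)
print(telemetry.read_eef_pos()-T)
move_gripper(0.03,50); print('w',telemetry.read_width(),telemetry.read_force().round(2))
r.move_straight(T+[0,0,.16],v=.2); print('w',telemetry.read_width(),telemetry.read_force().round(2))
z,o=place(th,-1,np.radians(85)); P=PAD+[0,0,.045]+.013*z
r.move_to(P+[0,0,.10],o); r.move_straight(P+[0,0,.015],v=.15)
print(telemetry.read_width(),telemetry.read_clock())
a=snap('side','p');b=snap('scene','p')
A=cv2.resize(a['color'][130:270,190:330,::-1],(400,400),interpolation=cv2.INTER_CUBIC);B=cv2.resize(b['color'][140:280,200:340,::-1],(400,400),interpolation=cv2.INTER_CUBIC)
cv2.imwrite('pics/p.png',np.hstack([A,B]))
E
```

```text
[ 0.00074295 -0.00020267  0.00077562]
w 0.04970675841225288 [ 1.49 -0.07  1.25]
w 0.04957685316360588 [ 0.3   0.11 -4.42]
0.049358217092148764 10.5583
```

View pics/p.png

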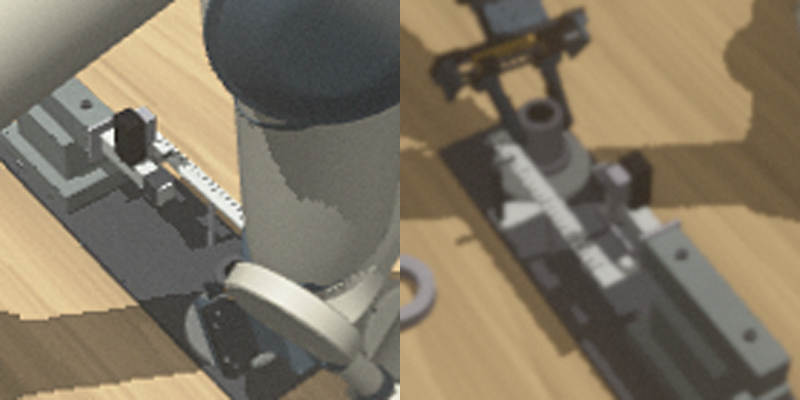

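The scene crop shows the sleeve upright, flange down, over the pad with its top at about (543,110). I'll lower it until it touches, release and back off.

```bash
python3 - <<'E'
from h import *
print('expect top',proj(load('scene_p'),PAD+[0,0,.085]),'seen ~ (250,178.5)')
z,o=place(np.radians(35),-1,np.radians(85)); P=PAD+[0,0,.045]+.013*z
hit=r.move_straight(P+[0,0,-.006],v=.02,force_limit=5)
print(hit,(telemetry.read_eef_pos()-P).round(4),telemetry.read_force().round(2),telemetry.read_moment().round(2))
move_gripper(.075); r.pause(.3)
r.move_straight(telemetry.read_eef_pos()-.12*z,v=.15)
p=telemetry.read_eef_pos(); r.move_to([.44,-.06,.36],[np.pi,0,1.667+np.arctan2(-.06,.44)])
a=snap('wrist','r');b=snap('scene','r');print(telemetry.read_clock())
B=cv2.resize(b['color'][140:280,200:340,::-1],(400,400),interpolation=cv2.INTER_CUBIC)
A=cv2.resize(a['color'][:,:,::-1],(400,300));cv2.imwrite('pics/r.png',np.hstack([np.vstack([A,np.zeros((100,400,3),np.uint8)]),B]))
E
```

```text
expect top (np.float64(249.31659050107916), np.float64(178.06872210431675)) seen ~ (250,178.5)
True [-0.0003 -0.      0.0027] [-1.31 -1.69  1.51] [-0.66  0.15  0.17]
14.3
```

View pics/r.png

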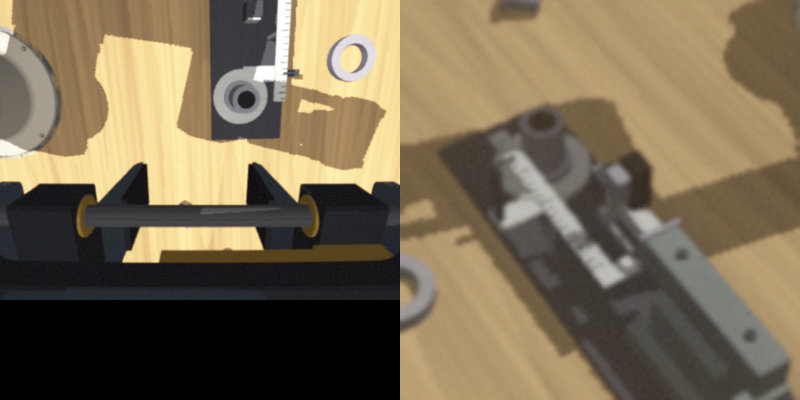

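The sleeve stands free and centred on the pad. Now a closer wrist view of the handle, pointer and index.

```bash
python3 - <<'E'
from h import *
r.move_to([.53,.02,.34],[np.pi,0,np.pi/2-.017])
a=snap('wrist','h'); print(telemetry.read_clock(),a['cam_to_world'].round(3)[:3,3])
for p in [(.532,.16,.19),(.528+.057,.02,.105)]: print(proj(a,p))
cv2.imwrite('pics/h.png',cv2.resize(a['color'][0:200,200:400,::-1],(600,600),interpolation=cv2.INTER_CUBIC))
E
```

```text
14.9083 [0.531 0.098 0.509]
(np.float64(252.93204441118962), np.float64(30.12931838261565))
(np.float64(295.0511937440852), np.float64(159.1931472382042))
```

View pics/h.png

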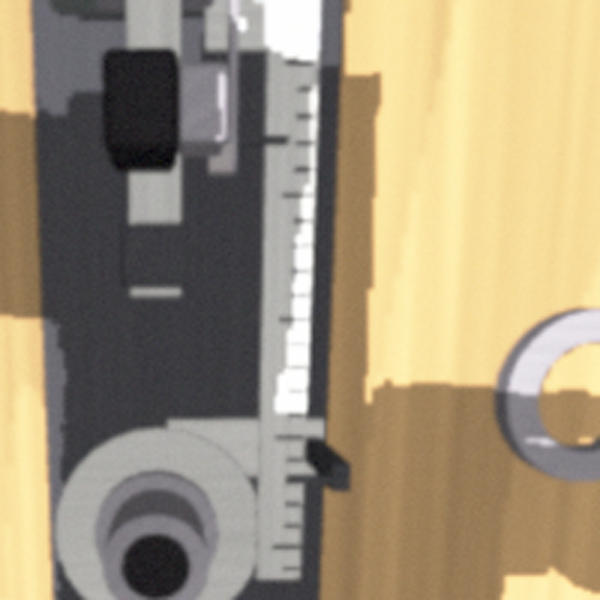

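```bash
python3 - <<'E'
from h import *
d=load('wrist_h'); f=lambda x,y,z: onz(d,200+x/3-.33,y/3-.33,z).round(4)
print('handle top L/R far',f(107,49,.19),f(177,49,.19),'near?',f(107,138,.19),f(177,138,.19))
print('button out', f(228,100,.17))
print('pointer tip',f(288,140,.106)); print('index tip?',f(306,445,.105),f(309,457,.105))
print('bar edges',f(128,180,.132),f(182,180,.132),f(130,20,.132),f(182,20,.132))
print('bar end',f(155,223,.132),'scale end',f(280,578,.099),f(258,578,.099),f(302,578,.099))
print('sleeve hole',f(157,567,.09),'plate edges',f(42,290,.012),f(55,590,.012),f(335,290,.012),f(322,590,.012))
# dark profile on scale strip
g=cv2.cvtColor(d['color'],cv2.COLOR_RGB2GRAY)
print(g[140:160,290:314])
print('ptr');print(g[42:52,284:302])
E
```

```text
handle top L/R far [0.5159 0.1724 0.19  ] [0.5375 0.172  0.19  ] near? [0.5151 0.1467 0.19  ] [0.5372 0.1463 0.19  ]
button out [0.5547 0.1609 0.17  ]
pointer tip [0.5831 0.1576 0.106 ]
index tip? [0.5933 0.0347 0.105 ] [0.5948 0.0294 0.105 ]
bar edges [0.5196 0.1406 0.132 ] [0.54   0.1403 0.132 ] [0.5217 0.1954 0.132 ] [0.5406 0.1951 0.132 ]
bar end [0.5295 0.125  0.132 ] scale end [ 0.5839 -0.0274  0.099 ] [ 0.5738 -0.0272  0.099 ] [ 0.594  -0.0275  0.099 ]
sleeve hole [ 0.5275 -0.0238  0.09  ] plate edges [0.4706 0.1021 0.012 ] [ 0.4697 -0.0589  0.012 ] [0.6206 0.0997 0.012 ] [ 0.6187 -0.0614  0.012 ]
[[178 181 183 182 181 178 170 178 182 181 180 176 164 159 160 162 160 146
  109 122 136 138 136 133]
 [179 180 183 183 180 179 175 182 181 181 181 179 179 178 178 179 177 163
  116 128 138 134 135 136]
 [179 180 182 182 180 176 178 179 182 180 181 183 181 185 182 182 181 167
  118 127 137 137 137 134]
 [177 180 182 183 178 177 176 178 180 181 181 182 184 183 184 182 182 167
  117 127 136 136 135 135]
 [180 172 170 168 167 165 161 167 168 167 170 173 172 173 170 174 175 162
  116 127 
[... 1587 characters left out ...]
175 174 173 177 178 179]
 [ 56  57  62  75 117 164 177 173 174 175 179 177 175 172 175 178 181 180]
 [ 61  61  59  77 112 154 161 159 163 163 167 166 167 172 175 178 180 179]
 [ 61  59  59  65  84 106 109 113 111 112 115 126 148 167 173 176 181 181]
 [ 63  62  57  59  64  70  72  73  73  76  75 103 139 165 167 163 164 166]
 [ 57  59  55  59  71  81  85  84  84  83  88 115 146 161 149 130 124 121]
 [ 56  52  53  68 101 128 136 133 133 134 140 147 162 166 157 142 140 140]
 [ 57  59  59  79 123 159 168 164 165 169 167 172 172 172 169 166 170 168]
 [ 62  60  61  80 126 168 175 175 172 173 180 176 173 173 174 176 179 179]
 [ 62  59  62  86 128 167 177 175 175 175 181 177 174 174 175 175 183 180]]
```

Dark pointer blade at (292,46.5) and index blade at row ~159 (295–305), attached to the post at (310,153). Handle middle is at about (0.5305, 0.1575), matching the size and height checks. Now pinch.

```bash
python3 - <<'E'
from h import *
d=load('wrist_h'); g=cv2.cvtColor(d['color'],cv2.COLOR_RGB2GRAY).astype(float)
print(g[154:168,294:308:3].astype(int))
def row(c0,c1,r0,r1):
    w=180-g[r0:r1,c0:c1].mean(1); w=np.clip(w-20,0,None); return (w*np.arange(r0,r1)).sum()/w.sum()
rp=row(290,294,43,50); ri=row(300,304,156,164); p=onz(d,292,rp,.106); i=onz(d,302,ri,.105); print(rp,ri,p,i)
move_gripper(.07)
H=[.5305,.1575]
r.move_to([*H,.25],[np.pi,0,np.pi/2-.014])
print(r.move_straight([*H,.145],v=.1,force_limit=10),telemetry.read_eef_pos())
print(telemetry.read_force().round(2))
move_gripper(.02,30); r.pause(.2)
print(telemetry.read_width(),telemetry.read_force().round(2),telemetry.read_eef_pos(),telemetry.read_clock())
E
```

```text
[[176 161 161  75  35]
 [179 176 180 118  36]
 [179 180 178 152  33]
 [175 168 167 156  46]
 [174 117 117 113  52]
 [166  77  77  74  58]
 [165  89  90  64  60]
 [170 141 138  59  60]
 [171 172 158  59  60]
 [175 178 161  61  62]
 [175 179 162  62  63]
 [176 180 163  60  58]
 [176 167 159  61  61]
 [169 133 144  61  59]]
46.33403582718651 160.4987714987715 [0.57871209 0.15764342 0.106     ] [0.59419537 0.01811011 0.105     ]
False [0.53088896 0.15753564 0.14556649]
[-0.4  -0.23  0.46]
0.031076670724064726 [-4.07 -0.13  6.64] [0.52999112 0.15757029 0.14525776] 18.0083
```

```bash
python3 - <<'E'
from h import *
d=load('wrist_h'); print(onz(d,298,159.5,.105))
T=np.array([.5305,.1575,.145])+.137*np.array([-.014,-1,0])
print(r.move_straight(T,v=.06)); r.pause(.3)
print(telemetry.read_width(),telemetry.read_force().round(2),telemetry.read_eef_pos(),telemetry.read_clock())
a=snap('wrist','k');s=snap('side','k');c=snap('scene','k')
q=PAD+[.057,.045,.085]
C=[]
for e in (a,s,c):
    u,v=map(int,proj(e,q)); print(u,v)
    x=min(max(u-30,0),452);y=min(max(v-30,0),324); print(x,y); C.append(cv2.resize(e['color'][y:y+60,x:x+60,::-1],(266,266),interpolation=cv2.INTER_CUBIC))
A=cv2.resize(a['color'][:,:,::-1],(400,300));B=cv2.resize(s['color'][120:300,170:410,::-1],(398,300))
cv2.imwrite('pics/k.png',np.vstack([np.hstack(C),np.hstack([A,B])]))
E
```

```text
[0.58889159 0.01952876 0.105     ]
False
0.03127914028085555 [-1.7   3.9   5.18] [0.52846371 0.02087177 0.14526067] 20.7417
331 210
301 180
277 207
247 177
240 193
210 163
```

View pics/k.png

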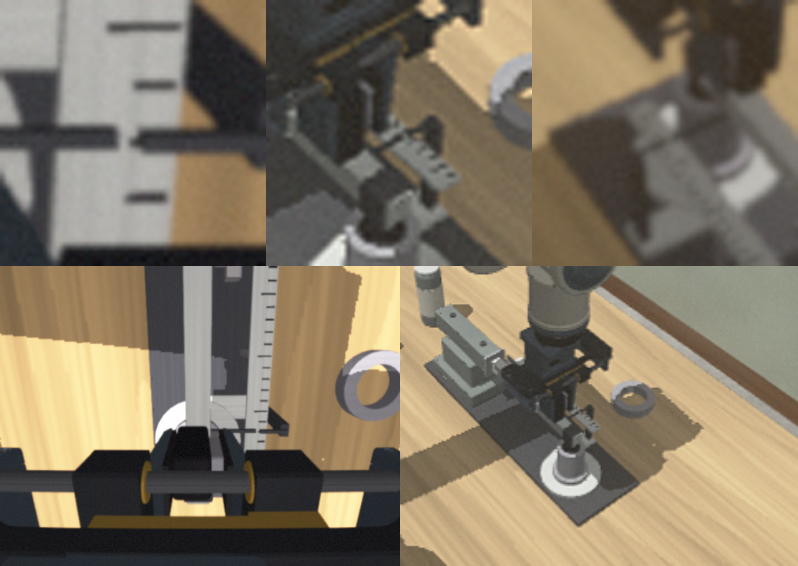

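The wrist crop shows the pointer (left blade, row ~135) and the index (right blade, row ~141) almost in line, with the pointer about 1 px short. I'll measure the gap and correct it.

```bash
cat >> h.py <<'E'
def gap(d):
    g=cv2.cvtColor(d['color'],cv2.COLOR_RGB2GRAY).astype(float)
    def row(c0,c1,r0,r1):
        w=g[r0:r1,c0:c1].mean(1); w=np.clip(w.max()*.85-w,0,None); return (w*np.arange(r0,r1)).sum()/w.sum()
    rp=row(317,325,205,217); ri=row(333,339,206,218)
    p=onz(d,321,rp,.106);i=onz(d,336,ri,.105); return rp,ri,p.round(4),i.round(4)
E
python3 - <<'E'
from h import *
rp,ri,p,i=gap(load('wrist_k')); ex=np.array([-.014,-1,0]); e=float((i-p)@ex); print(rp,ri,p,i,e)
assert abs(e)<.004
t=telemetry.read_eef_pos()
T=np.array([.5305,.1575,.145])+(.137+e)*ex
r.move_straight(T,v=.02); r.pause(.3)
d=snap('wrist','m'); rp,ri,p,i=gap(d); print(rp,ri,p,i,float((i-p)@ex)); snap('side','m')
print(telemetry.read_eef_pos(),telemetry.read_width(),telemetry.read_force().round(2),telemetry.read_clock())
cv2.imwrite('pics/m.png',np.hstack([cv2.resize(d['color'][180:240,301:361,::-1],(400,400),interpolation=cv2.INTER_CUBIC),cv2.resize(load('side_m')['color'][160:270,220:330,::-1],(400,400),interpolation=cv2.INTER_CUBIC)]))
E
```

```text
210.45415647921757 211.1873265101071 [0.577  0.0208 0.106 ] [0.5881 0.0197 0.105 ] 0.0009446000000000003
210.44561025559193 210.0933946197374 [0.5769 0.0199 0.106 ] [0.588  0.0196 0.105 ] 0.00014460000000000167
[0.5284554  0.01992521 0.14527439] 0.03145339919812363 [-1.58  4.09  5.04] 21.5417
```

View pics/m.png

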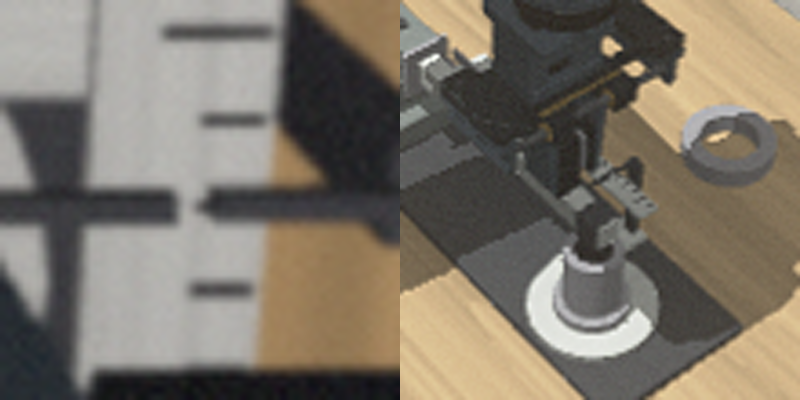

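The blades line up (0.1 mm measured), the sleeve stands on the pad under the feeler, and the button is held in at a width of 31.5 mm. Handing in.

```bash
python3 -c "
from h import *
r.close_job(); print(telemetry.read_clock())"
```

```text
the job is handed in; nothing more can be done
the job is handed in; nothing more can be done
```

The sleeve is standing upright, flange down, on the round pad. The boom is drawn out to the index, and I handed in with the handle still pinched and the button squeezed.

- **Sleeve:** I picked up the largest of the three look-alikes with a tilted grip, lowered it until it touched the pad and released it. The last side picture shows it upright on the pad, below the boom's feeler, and a picture just after release measured it within about 1 mm of the pad's centre.
- **Boom:** I drew it out about 138 mm. The last wrist picture puts the pointer and the index within about 0.15 mm of each other by measurement; the camera calibration is good to about 2 mm.
- **Button:** the fingers read 31.5 mm apart at the end, and 32 mm means fully in. The gripper may read up to 0.6 mm low, since it gave 49.4 to 49.7 mm on the 50 mm sleeve. Even so, the button is well past the point where the boom comes free.
- **Forces and time:** the largest force I read was about 8 N at the wrist, sampled only between moves. The clock stood at 21.5 s at the last reading before hand-in.
- **Bystanders:** I planned no contact with the spray can, ring or oil bottle. The ring is clear of the arm in the last picture; I did not measure whether any of the three moved.

No check failed. The one correction was about 0.9 mm: the first draw left the pointer that far short of the index.

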